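Clear the assembly fixture and hold a circuit board in its corner

TASK

Hold the red sweeper by its black grip and with it push the three loose orange relays off the fixture's plate into the grey catch tray, never touching them with the fingers, then stand the sweeper upright on the bench again. Next bring the circuit board onto the cleared plate, lying flat, and press it into the corner with a long edge flush against the blue stop and a short edge flush against the yellow stop. Finish while holding it there: keep hold of the board and keep pressing it against both stops at once, do not let go, with the relays still in the tray and the flux bottle, spool, multimeter and cup left where they were.

Things in the scene. Friction and masses are not known exactly. Their poses are not given: they have to be found in the camera images.
- fixture: Assembly fixture, fixed, yaw varies; x points away from the robot. Origin at bench height under the centre of a polished aluminium plate 170 (x) x 190 (y) mm, top 45 mm above the bench. Stops 14 mm high stand on its +x side (yellow, face at x = +70 mm) and +y side (blue, face at y = +85 mm), forming the corner. The edge at y = -95 mm is open and drops into the catch tray.
- tray (a point): Centre of the catch tray's inner floor, at fixture x 0, y -147.5, z 6 mm. Grey open tray joined to the plate's open edge: inside 180 (fixture x) x 105 (y) mm, rim 32 mm above the bench, 13 mm lower than the plate.
- stop_yellow: Yellow rigid stop bar on the plate's far (+x) side, 12 x 115 x 14 mm, along fixture y from -30 to +85 mm; origin at the centre of its underside (fixture x 76, y 27.5, z 45 mm). Its flat face towards the robot is the stop.
- stop_blue: Blue rigid stop bar on the plate's left (+y) side, 115 x 10 x 14 mm, along fixture x from -50 to +65 mm; origin at the centre of its underside (fixture x 7.5, y 90, z 45 mm). Its flat face towards -y is the stop.
- board_center (a point): Board's centre, 18 mm above its underside. Green board, underside slippery, 110 (x) x 90 (y) x 6 mm, 0.17 to 0.35 kg, flat on the bench. Grip: black heat sink 50 (x) x 34 (y) mm at its middle, 6 to 36 mm above the underside, clear for 28 mm on both long sides but for 3 mm chips. Parts 12 mm high at the short edges. Seated, this point is at fixture x 15, y 40, z 63 mm; half a turn is as good.
- sweeper_grip (a point): Point on the sweeper's grip, 58 mm above its underside. Red bar 130 (x) x 30 (y) x 32 mm high, standing on the bench; at its middle a black upright grip 40 (x) x 20 (y) mm, from 32 to 80 mm above the underside. 0.11 to 0.22 kg. Board and sweeper stand on opposite sides (left, right) of the fixture.
- relay1_center (a point): Centre of a loose orange relay, 22 x 16 x 16 mm, 15 g, lying on the fixture's plate; relays lie within fixture x -36 to +36 mm, y -73 to +25 mm, at any yaw.
- relay2_center (a point): Centre of a loose orange relay, 22 x 16 x 16 mm, 15 g, lying on the fixture's plate; relays lie within fixture x -36 to +36 mm, y -73 to +25 mm, at any yaw.
- relay3_center (a point): Centre of a loose orange relay, 22 x 16 x 16 mm, 15 g, lying on the fixture's plate; relays lie within fixture x -36 to +36 mm, y -73 to +25 mm, at any yaw.
- flux: Bystander: amber flux bottle with a white cap, 44 mm across, 110 mm tall; origin at the centre of its underside.
- spool: Bystander: blue solder spool standing on end, 60 mm across, 46 mm tall; origin at the centre of its underside.
- meter: Bystander: yellow hand multimeter lying flat, 150 x 75 x 41 mm; origin at the centre of its underside.
- cup: Bystander: white plastic cup, 70 mm across, 60 mm tall; origin at the centre of its underside.

How it is judged:
By the outcome, as a careful person would: the job done as asked, in the order asked, and still so for the second after the job is handed in, while the arm keeps its last pose, push and grip.
It also fails if it takes over 67 s, if anything falls off the work surface, if the arm or the gripper's body presses on something with over 40 N, if the wrist force passes 120 N, or if a joint passes its speed limit or range.

ROBOT

A 6-joint arm with a two-finger parallel gripper is mounted at the origin on the work surface. World frame = base frame: x ahead of the robot, y to its left, z up, the work surface at z = 0. Lengths are in mm, angles in rad, forces in N, time in s.
With the tool pointing down it reaches from about 350 to 975 mm from the base axis. Payload 7.1 kg.
Tool frame: the origin (TCP) lies between the finger pads; the fingertips stand 8 mm ahead of it and the grasp point (between the pads) lies 11 mm behind it (ctrl.tips_ahead is the distance from the TCP to the fingertips, in mm); y points along the fingers, z is the direction in which the jaws open and shut, and the axes are right-handed (so a half turn about y gives the same grasp; the last joint's range is limited). The gripper opens to 88 mm and grips with 3 to 60 N. Pads are 20 mm wide; open, the fingers measure 115 mm over their backs; the gripper's body (75 mm by 178 mm) begins 61 mm behind the grasp point.
Start: joints at [1.228, 0.423, 1.63, -0, 1.089, -0.019], TCP at [198.825, 592.514, 209.875] pointing down, gripper open.
Joint ranges: [-3, 3], [-0.9, 2.11], [0.09, 2.58], [-1.31, 4.45], [0.11, 2.69], [-2.54, 2.54]. Speed limits (rad/s): [2.39, 2.39, 3.01, 3.14, 3.14, 3.14].

INTERFACE

Orientations are given as a rotation vector (axis times angle).
In Python, from workcell import ctrl gives the robot as it stands.
- The arm moves only by the shell command python3 -m creep 'ROWS'. ROWS is JSON, a list of rows, each an object of numbers: "tx", "ty", "tz": the shift along the world's x, y, z in mm; "rx", "ry", "rz": the turn, a rotation vector about the world's x, y, z in rad; "fingers": the closure in counts, from 0 (fully open) to 255 (shut). A call has 1 to 10 rows; each row is the pose to reach, as a shift and turn from the pose commanded when the call began; what a row does not reach only later rows make up. A row lasts 1/8 s, in which the tool goes at most 62.5 mm and 10.7 degrees, less where a joint would pass 70% of its speed; a pose out of reach is approached as far as the arm can. A call with a gripper value outside its range is refused whole. The fingers move at their own pace and stop on an object; the grip force is fixed at half the most. Time passes only in rows, so rows that repeat a pose let the fingers close. It gives the time, the measured TCP pose, the force and the opening at its end, in the units of the state.
- ctrl.get_obs(): the state, without advancing time (a new reading comes with each control period).
- ctrl.get_image(name): name is "scene" or "top" or "wrist"; returns a dict with "pixels" (384x512x3 uint8, blue, green, red), "intrinsics" (3x3 intrinsics, pixels), "rvec" (rotation vector, rad) and "tvec" (3), from world to camera coordinates, as OpenCV has them. Camera axes: x right, y down, z forward; pixel columns grow to the right and rows downward; lengths in mm; the calibration is good to about 2 mm. The wrist camera is an equidistant fisheye: a pixel r from the principal point sees the ray r / f radians off the axis. A picture is of the moment at which its call begins. There is no depth.
- ctrl.close_job(): hands the job in, once; it reports no verdict.
The state is a dict: "t": time; "qpos": joint angles; "qvel": joint speeds; "joint_torque": joint torques, N m; "ee_pos": TCP position; "orientation": TCP orientation; "ft_force": force on the tool from outside, world axes, zero at the start; "moment": the same for the moment, N m; "width": finger opening in mm.
Only numpy, scipy, OpenCV 4.12 (cv2) and the standard library are available. Lean on these libraries where they do the work, as an engineer would, in place of code of your own. Each camera call takes 0.05 s, during which the arm holds its last target.

## Working session

There is one attempt and no reset: what is moved stays moved. The work goes in short steps, Python scripts to look and compute and a shell command to move; the robot and the scene stay as the last step left them, time stands still between calls to the robot, and variables do not carry over. Pictures are saved under pics/ and viewed, and the job is handed in when it is done.

```bash
ls; mkdir -p pics
python3 - <<'E'
from workcell import ctrl
import cv2,numpy as np
print(ctrl.get_obs())
for n in ["scene","top","wrist"]:
    im=ctrl.get_image(n); cv2.imwrite(f"pics/{n}0.png",im["pixels"]); np.savez(f"pics/{n}0.npz",**im)
    print(n,im["intrinsics"],im["rvec"],im["tvec"])
E
```

```text
pics
{'t': 0.0, 'qpos': array([ 1.22802007e+00,  4.23865228e-01,  1.63070160e+00,  1.05595376e-05,
        1.08857879e+00, -1.89684207e-02]), 'qvel': array([ 0.0003    ,  0.00073518,  0.00115326, -0.00111721, -0.00166238,
       -0.00012287]), 'joint_torque': array([ 7.85415978e-04, -5.44630337e+01, -2.73665982e+01,  6.44958182e-02,
        2.26736104e-02, -1.12489513e-04]), 'ee_pos': array([198.62012677, 591.98631918, 209.0819235 ]), 'orientation': array([-1.55734569,  0.25440174, -0.25394675]), 'ft_force': array([-0.12545416,  0.05885667, -0.07760937]), 'moment': array([-0.0048732 ,  0.03275285,  0.0284889 ]), 'width': 87.9181013844865}
scene [[437.80099611   0.         255.72369324]
 [  0.         437.80099611 188.46150854]
 [  0.           0.           1.        ]] [ 1.77680744  1.4102444  -0.76625777] [-110.80334982 -249.4858915  1710.2919333 ]
top [[364.272563     0.         250.88479678]
 [  0.         364.272563   193.86191138]
 [  0.           0.           1.        ]] [ 2.21690421 -2.17056637  0.06699633] [ -46.59967745  567.00402813 1079.4273998 ]
wrist [[297.31863964   0.         251.15932802]
 [  0.         297.31863964 193.09285532]
 [  0.           0.           1.        ]] [-2.3607536  -1.70018037 -0.23327249] [-625.01743282  -33.55075007  390.30740035]
```

View pics/top0.png

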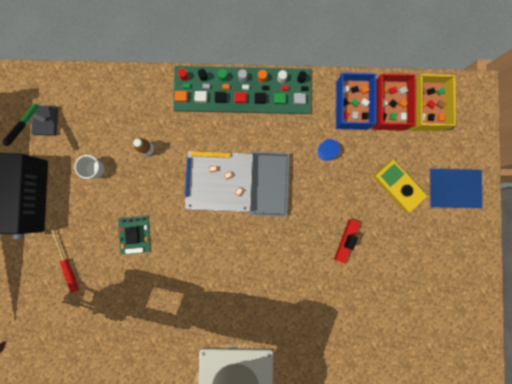

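View pics/scene0.png

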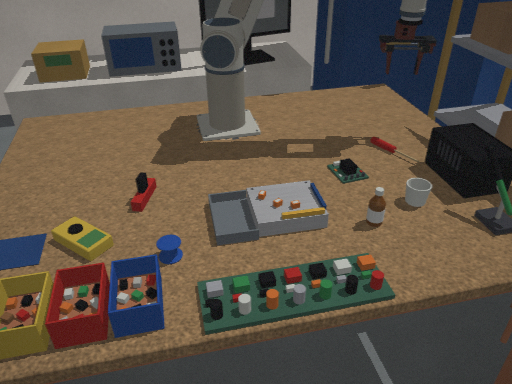

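View pics/wrist0.png

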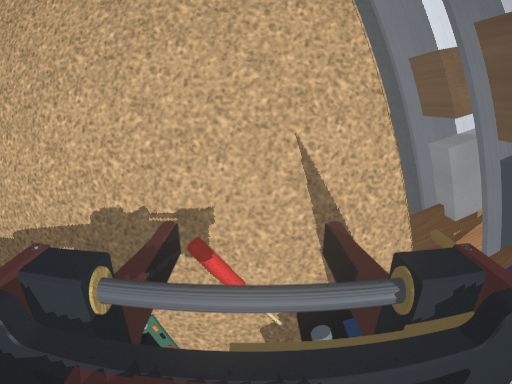

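The top view has the fixture at about (238,184), the sweeper at (348,241), the board at (135,235), and the relays at (213,169), (228,175) and (239,191). I'll enlarge the important parts.

Run:
```python
import cv2,numpy as np
t=cv2.imread("pics/top0.png")
def crop(x0,y0,w,h,s,name):
    c=cv2.resize(t[y0:y0+h,x0:x0+w],None,fx=s,fy=s,interpolation=cv2.INTER_CUBIC)
    for i in range(0,w,10):
        cv2.putText(c,str(x0+i),(i*s,8),0,.3,(255,255,255),1); cv2.line(c,(i*s,10),(i*s,14),(255,255,255),1)
    for i in range(0,h,10):
        cv2.putText(c,str(y0+i),(0,i*s+3),0,.3,(255,255,255),1)
    cv2.imwrite(name,c)
crop(175,142,125,80,6,"pics/c1.png")
crop(320,210,60,60,9,"pics/c2.png")
crop(105,205,60,60,9,"pics/c3.png")
```

```text
(no output)
```

View pics/c1.png

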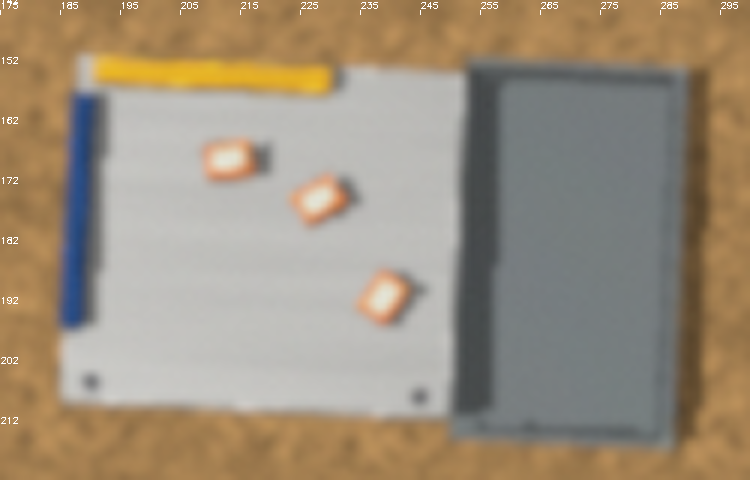

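View pics/c2.png

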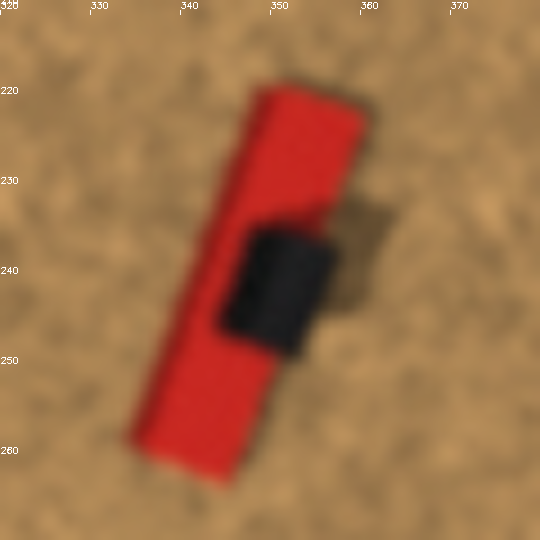

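View pics/c3.png

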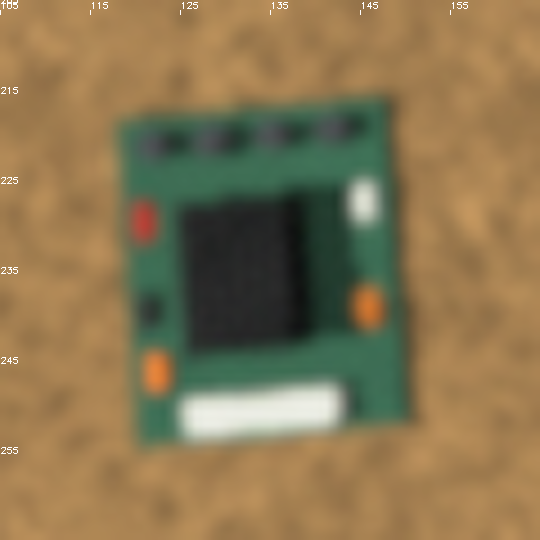

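```bash
cat > h.py <<'E'
import cv2,numpy as np
from scipy.optimize import least_squares
def load(n):
    d=np.load(f"pics/{n}.npz"); return d["pixels"],d["intrinsics"],d["rvec"],d["tvec"]
def proj(P,cam):
    return cv2.projectPoints(np.asarray(P,float).reshape(-1,3),cam[2],cam[3],cam[1],None)[0].reshape(-1,2)
def unproj(uv,z,cam):
    R=cv2.Rodrigues(cam[2])[0]; t=np.array(cam[3]).ravel()
    d=R.T@np.linalg.inv(cam[1])@np.array([uv[0],uv[1],1.]); c=-R.T@t
    return c+d*(z-c[2])/d[2]
def full(c,x0,y0,s): return [(c[0]+.5)/s-.5+x0,(c[1]+.5)/s-.5+y0]
def place(P,p): 
    P=np.asarray(P,float); c,s=np.cos(p[2]),np.sin(p[2])
    return np.c_[p[0]+c*P[:,0]-s*P[:,1],p[1]+s*P[:,0]+c*P[:,1],P[:,2]]
def fit(P,uv,cam,p0):
    r=least_squares(lambda p:(proj(place(P,p),cam)-uv).ravel(),p0,loss='soft_l1',x_scale=[1,1,.01])
    return r.x,(proj(place(P,r.x),cam)-uv)
E
python3 - <<'E'
from h import *
cam=load("top0"); sc=load("scene0")
np.set_printoptions(precision=2,suppress=True)
F=[(62,402,-85,95,45),(452,418,-85,-95,45),(80,55,85,95,45),(468,70,85,-95,45),(97,56,82,85,59),(333,68,82,-30,59),(331,93,70,-30,59),(94,82,70,85,59),(74,95,65,95,59),(98,97,65,85,59),(83,326,-50,85,59),(61,325,-50,95,59)]
uv=np.array([full(f,175,142,6) for f in F]);P=[f[2:] for f in F]
pf,e=fit(P,uv,cam,[550,50,0]);print("fix",pf,e.round(1).tolist())
S=[(372,110,65,-15,32),(232,487,-65,-15,32),(130,440,-65,15,0),(255,88,65,15,0),(338,245,20,-10,80),(298,360,-20,-10,80),(218,328,-20,10,80)]
uv=np.array([full(f,320,210,9) for f in S]);P=[f[2:] for f in S]
ps,e=fit(P,uv,cam,[450,-250,-.3]);print("sw",ps,e.round(1).tolist())
B=[(120,122,55,45,6),(390,98,55,-45,6),(412,420,-55,-45,6),(140,445,-55,45,6)]
uv=np.array([full(f,105,205,9) for f in B]);P=[f[2:] for f in B]
pb,e=fit(P,uv,cam,[450,350,0]);print("board",pb,e.round(1).tolist())
for r in [(229,160),(320,199),(385,298)]:
    w=unproj(full(r,175,142,6),61,cam); d=w[:2]-pf[:2]; c,s=np.cos(pf[2]),np.sin(pf[2]); print("relay",w,"fix",c*d[0]+s*d[1],-s*d[0]+c*d[1])
# bystanders
for n,u,z in [("flux",(137,143),110),("cup",(89,160),60),("spool",(329,149),46),("meter",(402,185),41)]: print(n,unproj(u,z,cam))
# scene overlay
def box(p,x0,x1,y0,y1,z0,z1):
    C=[(x,y,z) for z in(z0,z1) for x,y in((x0,y0),(x1,y0),(x1,y1),(x0,y1))]; return proj(place(C,p),box.cam)
def draw(im,q,s,col):
    q=((q+.5)*s).astype(int)
    for a,b in [(0,1),(1,2),(2,3),(3,0),(4,5),(5,6),(6,7),(7,4),(0,4),(1,5),(2,6),(3,7)]: cv2.line(im,tuple(map(int,q[a])),tuple(map(int,q[b])),col,1)
im=cv2.resize(sc[0],None,fx=3,fy=3,interpolation=cv2.INTER_CUBIC); box.cam=sc
for p,b in [(pf,(-85,85,-95,95,0,45)),(pf,(70,82,-30,85,45,59)),(pf,(-50,65,85,95,45,59)),(ps,(-65,65,-15,15,0,32)),(ps,(-20,20,-10,10,32,80)),(pb,(-55,55,-45,45,0,6)),(pb,(-25,25,-17,17,6,36))]:
    draw(im,box(p,*b),3,(255,0,255))
im=im[440:740,370:1130]; cv2.imwrite("pics/ov.png",im)
np.save("pf.npy",pf);np.save("ps.npy",ps);np.save("pb.npy",pb)
E
```

```text
fix [602.32  60.09  -0.02] [[0.1, -0.1], [0.1, -0.0], [0.2, 0.1], [-0.1, 0.3], [-0.1, 0.2], [0.1, -0.1], [0.2, -0.2], [0.2, -0.0], [-0.0, -0.6], [-0.6, -0.8], [-0.1, 0.5], [0.1, 0.5]]
sw [ 434.71 -322.62   -0.35] [[-0.8, 0.2], [-0.6, -0.3], [-1.3, -0.1], [-0.3, -1.2], [0.9, -0.2], [0.5, 0.3], [2.7, 1.3]]
board [437.92 314.76   0.11] [[0.1, -0.4], [-0.2, -0.3], [-0.1, 0.4], [0.2, 0.3]]
relay [637.23  77.5   61.  ] fix 34.524069190754815 18.150309800996904
relay [619.26  33.13  61.  ] fix 17.50935699502928 -26.594101372983527
relay [572.1    0.69  61.  ] fix -28.9538492296906 -60.02807228734574
flux [696.84 283.98 110.  ]
cup [653.68 436.74  60.  ]
spool [ 703.6  -262.17   46.  ]
meter [ 602.09 -479.66   41.  ]
```

View pics/ov.png

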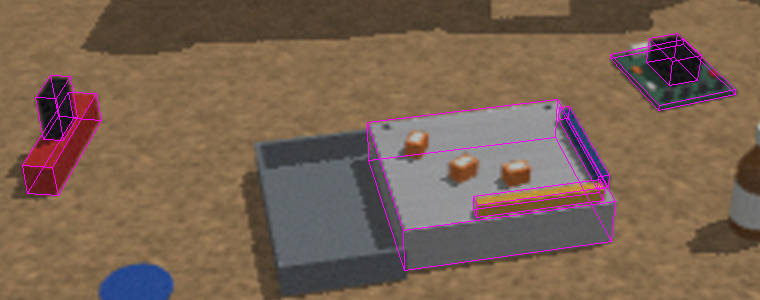

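```bash
python3 - <<'E'
from h import *
from scipy.spatial.transform import Rotation as Ro
np.set_printoptions(precision=4,suppress=True)
R=Ro.from_rotvec([-1.55734569,0.25440174,-0.25394675]).as_matrix();print(R)
print(np.arctan2(R[1,2],R[0,2]), *[np.load(f"p{k}.npy") for k in "fsb"])
E
python3 -m creep --help | head -30
```

```text
[[ 0.948  -0.0005  0.3182]
 [-0.3182 -0.0015  0.948 ]
 [-0.     -1.     -0.0016]]
1.2469836187002454 [602.3246  60.0878  -0.0214] [ 434.7052 -322.6196   -0.3491] [437.9175 314.7635   0.1071]invalid input: not JSON, or not a number
```

```bash
python3 -m creep '[{"tx":35,"ty":-55},{"tx":70,"ty":-110},{"tx":105,"ty":-165},{"tx":140,"ty":-220},{"tx":175,"ty":-275},{"tx":210,"ty":-330},{"tx":235,"ty":-385},{"tx":250,"ty":-440},{"tx":265,"ty":-500},{"tx":265,"ty":-560}]'
```

```text
schema error: expected keys tx, ty, tz, rx, ry, rz, fingers
```

```bash
python3 -m creep '[{"tx":35,"ty":-55,"tz":0,"rx":0,"ry":0,"rz":0,"fingers":0},{"tx":70,"ty":-110,"tz":0,"rx":0,"ry":0,"rz":0,"fingers":0},{"tx":105,"ty":-165,"tz":0,"rx":0,"ry":0,"rz":0,"fingers":0},{"tx":140,"ty":-220,"tz":0,"rx":0,"ry":0,"rz":0,"fingers":0},{"tx":175,"ty":-275,"tz":0,"rx":0,"ry":0,"rz":0,"fingers":0},{"tx":210,"ty":-330,"tz":0,"rx":0,"ry":0,"rz":0,"fingers":0},{"tx":235,"ty":-385,"tz":0,"rx":0,"ry":0,"rz":0,"fingers":0},{"tx":250,"ty":-440,"tz":0,"rx":0,"ry":0,"rz":0,"fingers":0},{"tx":265,"ty":-500,"tz":0,"rx":0,"ry":0,"rz":0,"fingers":0},{"tx":265,"ty":-560,"tz":0,"rx":0,"ry":0,"rz":0,"fingers":0}]'
```

```text
t: 1.4
ee_pos: [464.5, 35.4, 210.0]
orientation: [-1.556, 0.253, -0.255]
ft_force: [0.3, -0.5, -1.4]
width: 87.9
```

```bash
python3 -m creep '[{"tx":-3,"ty":-55,"tz":0,"rx":0,"ry":0,"rz":0,"fingers":0},{"tx":-6,"ty":-110,"tz":0,"rx":0,"ry":0,"rz":0,"fingers":0},{"tx":-10,"ty":-165,"tz":0,"rx":0,"ry":0,"rz":0,"fingers":0},{"tx":-15,"ty":-220,"tz":0,"rx":0,"ry":0,"rz":-0.025,"fingers":0},{"tx":-20,"ty":-275,"tz":-10,"rx":0,"ry":0,"rz":-0.025,"fingers":0},{"tx":-25,"ty":-320,"tz":-30,"rx":0,"ry":0,"rz":-0.025,"fingers":0},{"tx":-29,"ty":-355,"tz":-50,"rx":0,"ry":0,"rz":-0.025,"fingers":0},{"tx":-29,"ty":-355,"tz":-50,"rx":0,"ry":0,"rz":-0.025,"fingers":0},{"tx":-29,"ty":-355,"tz":-50,"rx":0,"ry":0,"rz":-0.025,"fingers":0}]'
python3 - <<'E'
from workcell import ctrl
import cv2,numpy as np
from h import *
im=ctrl.get_image("wrist"); cv2.imwrite("pics/w1.png",im["pixels"]); np.savez("pics/w1.npz",**im)
print(ctrl.get_obs()["ee_pos"])
# fisheye project predicted grip top
def fproj(P,im):
    R=cv2.Rodrigues(im["rvec"])[0];c=(R@np.asarray(P,float).T).T+np.ravel(im["tvec"])
    th=np.arctan2(np.hypot(c[:,0],c[:,1]),c[:,2]);k=im["intrinsics"][0,0]*th/np.hypot(c[:,0],c[:,1])
    return np.c_[im["intrinsics"][0,2]+k*c[:,0],im["intrinsics"][1,2]+k*c[:,1]]
ps=np.load("ps.npy");v=im["pixels"].copy()
for x,y,z in [(20,10,80),(-20,10,80),(-20,-10,80),(20,-10,80),(65,15,32),(-65,15,32),(-65,-15,32),(65,-15,32)]:
    q=fproj(place([(x,y,z)],ps),im)[0];print(q);cv2.circle(v,(int(q[0]),int(q[1])),2,(255,0,255),-1)
cv2.imwrite("pics/w1o.png",cv2.resize(v,None,fx=1.5,fy=1.5))
E
```

```text
t: 2.52
ee_pos: [434.5, -317.1, 159.8]
orientation: [-1.553, 0.274, -0.273]
ft_force: [0.7, -0.0, 1.1]
width: 87.8
[ 434.85798162 -316.87969682  160.22871334]
[255.52929018 218.90756801]
[255.76539773 176.11277094]
[232.98475989 176.11234337]
[233.68588678 218.86336351]
[259.12887289 241.32915236]
[260.12501028 122.60936817]
[230.44722225 122.67067762]
[232.33718723 241.25858141]
```

View pics/w1o.png

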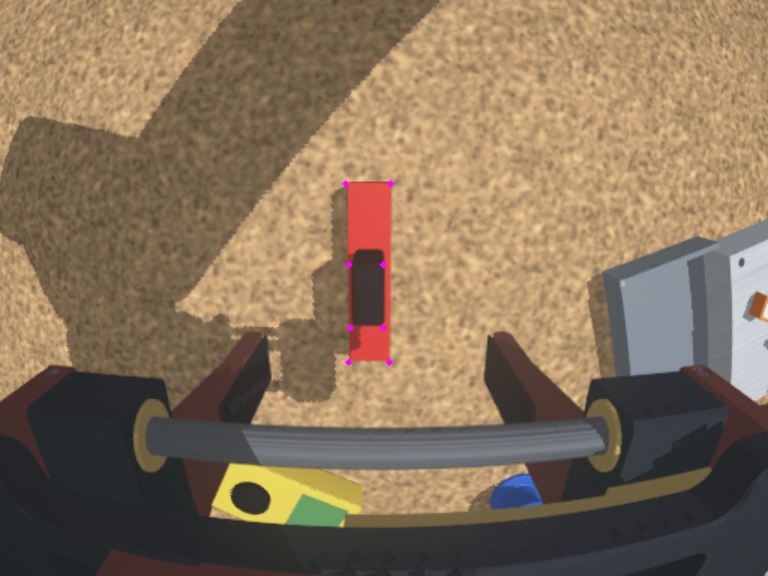

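```bash
python3 -m creep '[{"tx":0,"ty":-5,"tz":-30,"rx":0,"ry":0,"rz":0,"fingers":0},{"tx":0,"ty":-5,"tz":-75,"rx":0,"ry":0,"rz":0,"fingers":0},{"tx":0,"ty":-5,"tz":-105,"rx":0,"ry":0,"rz":0,"fingers":0},{"tx":0,"ty":-5,"tz":-113,"rx":0,"ry":0,"rz":0,"fingers":0},{"tx":0,"ty":-5,"tz":-113,"rx":0,"ry":0,"rz":0,"fingers":255},{"tx":0,"ty":-5,"tz":-113,"rx":0,"ry":0,"rz":0,"fingers":255},{"tx":0,"ty":-5,"tz":-113,"rx":0,"ry":0,"rz":0,"fingers":255},{"tx":0,"ty":-5,"tz":-113,"rx":0,"ry":0,"rz":0,"fingers":255},{"tx":0,"ty":-5,"tz":-113,"rx":0,"ry":0,"rz":0,"fingers":255}]'
```

```text
t: 3.7
ee_pos: [434.8, -322.7, 47.2]
orientation: [-1.554, 0.274, -0.274]
ft_force: [0.1, -0.3, -0.4]
width: 41.4
```

```bash
python3 -m creep '[{"tx":0,"ty":0,"tz":0,"rx":0,"ry":0,"rz":0,"fingers":255},{"tx":0,"ty":0,"tz":0,"rx":0,"ry":0,"rz":0,"fingers":255},{"tx":0,"ty":0,"tz":0,"rx":0,"ry":0,"rz":0,"fingers":255},{"tx":0,"ty":0,"tz":0,"rx":0,"ry":0,"rz":0,"fingers":255},{"tx":0,"ty":0,"tz":0,"rx":0,"ry":0,"rz":0,"fingers":255},{"tx":0,"ty":0,"tz":0,"rx":0,"ry":0,"rz":0,"fingers":255}]'
```

```text
t: 4.45
ee_pos: [434.6, -322.6, 46.8]
orientation: [-1.553, 0.274, -0.274]
ft_force: [-0.1, -0.5, -1.2]
width: 19.9
```

```bash
python3 -m creep '[{"tx":0,"ty":0,"tz":40,"rx":0,"ry":0,"rz":0,"fingers":255},{"tx":5,"ty":15,"tz":90,"rx":0,"ry":0,"rz":0,"fingers":255},{"tx":25,"ty":65,"tz":110,"rx":0,"ry":0,"rz":0.05,"fingers":255},{"tx":45,"ty":120,"tz":110,"rx":0,"ry":0,"rz":0.12,"fingers":255},{"tx":65,"ty":175,"tz":110,"rx":0,"ry":0,"rz":0.19,"fingers":255},{"tx":85,"ty":230,"tz":110,"rx":0,"ry":0,"rz":0.26,"fingers":255},{"tx":105,"ty":285,"tz":110,"rx":0,"ry":0,"rz":0.3277,"fingers":255},{"tx":125,"ty":340,"tz":110,"rx":0,"ry":0,"rz":0.3277,"fingers":255},{"tx":145,"ty":395,"tz":110,"rx":0,"ry":0,"rz":0.3277,"fingers":255},{"tx":167,"ty":445,"tz":110,"rx":0,"ry":0,"rz":0.3277,"fingers":255}]'
python3 -m creep '[{"tx":0,"ty":0,"tz":0,"rx":0,"ry":0,"rz":0,"fingers":255},{"tx":0,"ty":0,"tz":0,"rx":0,"ry":0,"rz":0,"fingers":255}]'
python3 - <<'E'
from workcell import ctrl
import cv2,numpy as np
from h import *
from scipy.spatial.transform import Rotation as Ro
im=ctrl.get_image("wrist"); cv2.imwrite("pics/w2.png",cv2.resize(im["pixels"],None,fx=1.5,fy=1.5))
o=ctrl.get_obs();R=Ro.from_rotvec(o["orientation"]).as_matrix();print(o["ee_pos"],np.arctan2(R[1,2],R[0,2])-np.pi/2,o["width"])
E
```

```text
t: 5.7
ee_pos: [601.8, 124.5, 156.7]
orientation: [-1.571, 0.016, -0.016]
ft_force: [0.1, -0.9, -1.2]
width: 20.0
t: 5.95
ee_pos: [600.9, 122.2, 156.4]
orientation: [-1.571, 0.017, -0.015]
ft_force: [-0.4, -0.5, -1.1]
width: 19.7
[600.84936113 121.51229865 156.46417117] -0.021432524859545277 19.37171039259031
```

View pics/w2.png

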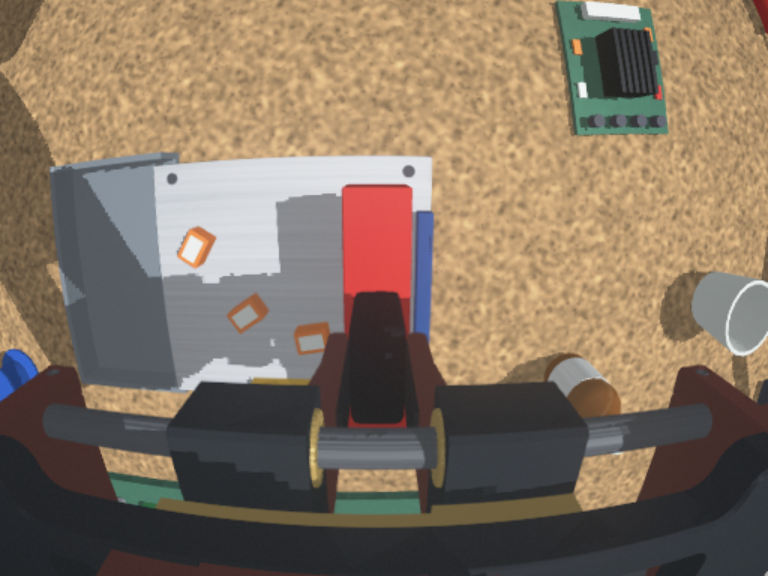

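```bash
python3 -m creep '[{"tx":0,"ty":0,"tz":-25,"rx":0,"ry":0,"rz":0,"fingers":255},{"tx":0,"ty":0,"tz":-48,"rx":0,"ry":0,"rz":0,"fingers":255},{"tx":0,"ty":0,"tz":-58,"rx":0,"ry":0,"rz":0,"fingers":255},{"tx":0,"ty":0,"tz":-62,"rx":0,"ry":0,"rz":0,"fingers":255},{"tx":0,"ty":0,"tz":-62,"rx":0,"ry":0,"rz":0,"fingers":255},{"tx":0,"ty":0,"tz":-62,"rx":0,"ry":0,"rz":0,"fingers":255}]'
```

```text
t: 6.75
ee_pos: [602.3, 122.4, 95.7]
orientation: [-1.57, 0.016, -0.018]
ft_force: [0.2, -0.3, -1.7]
width: 19.7
```

```bash
python3 -m creep '[{"tx":0,"ty":-12,"tz":-1,"rx":0,"ry":0,"rz":0,"fingers":255},{"tx":-1,"ty":-28,"tz":-1,"rx":0,"ry":0,"rz":0,"fingers":255},{"tx":-1,"ty":-44,"tz":-1,"rx":0,"ry":0,"rz":0,"fingers":255},{"tx":-1,"ty":-60,"tz":-1,"rx":0,"ry":0,"rz":0,"fingers":255},{"tx":-2,"ty":-76,"tz":-1,"rx":0,"ry":0,"rz":0,"fingers":255},{"tx":-2,"ty":-92,"tz":-1,"rx":0,"ry":0,"rz":0,"fingers":255},{"tx":-2,"ty":-106,"tz":-1,"rx":0,"ry":0,"rz":0,"fingers":255},{"tx":-3,"ty":-118,"tz":-1,"rx":0,"ry":0,"rz":0,"fingers":255}]'
python3 - <<'E'
from workcell import ctrl
import cv2
cv2.imwrite("pics/w3.png",cv2.resize(ctrl.get_image("wrist")["pixels"],None,fx=1.5,fy=1.5))
E
```

```text
t: 7.75
ee_pos: [598.7, 3.4, 93.9]
orientation: [-1.571, 0.017, -0.017]
ft_force: [-0.4, 0.3, -1.1]
width: 19.7
```

View pics/w3.png

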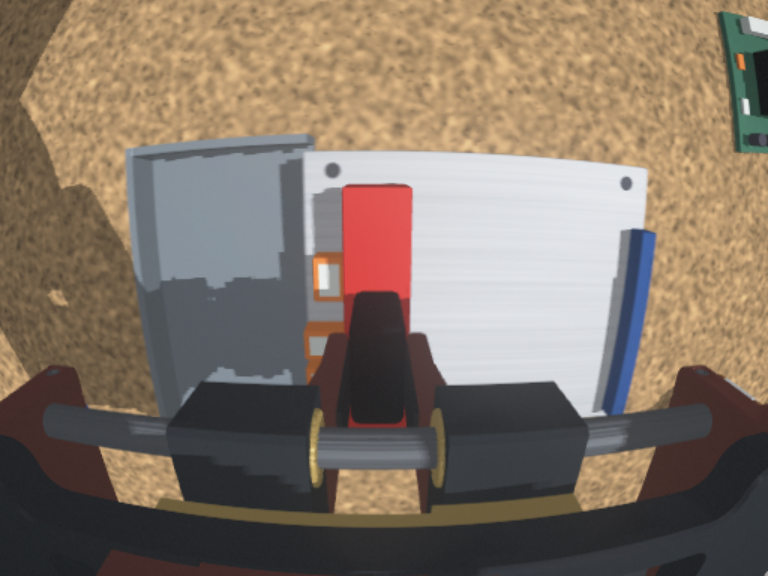

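The relays are lined up in front of the bar at the plate edge, so I'll keep sweeping.

```bash
python3 -m creep '[{"tx":0,"ty":-10,"tz":0,"rx":0,"ry":0,"rz":0,"fingers":255},{"tx":0,"ty":-20,"tz":0,"rx":0,"ry":0,"rz":0,"fingers":255},{"tx":-1,"ty":-30,"tz":0,"rx":0,"ry":0,"rz":0,"fingers":255},{"tx":-1,"ty":-40,"tz":0,"rx":0,"ry":0,"rz":0,"fingers":255},{"tx":-1,"ty":-50,"tz":0,"rx":0,"ry":0,"rz":0,"fingers":255},{"tx":-1,"ty":-60,"tz":0,"rx":0,"ry":0,"rz":0,"fingers":255},{"tx":-1,"ty":-60,"tz":15,"rx":0,"ry":0,"rz":0,"fingers":255},{"tx":-1,"ty":-60,"tz":60,"rx":0,"ry":0,"rz":0,"fingers":255}]'
python3 - <<'E'
from workcell import ctrl
import cv2,numpy as np
a=ctrl.get_image("wrist")["pixels"];b=ctrl.get_image("top")["pixels"];c=ctrl.get_image("scene")["pixels"]
cv2.imwrite("pics/w4.png",cv2.resize(a,None,fx=1.5,fy=1.5))
b=cv2.resize(b[140:220,170:300],(780,480));c=cv2.resize(c[170:250,200:330],(780,480))
cv2.imwrite("pics/t4.png",b);cv2.imwrite("pics/s4.png",c)
E
```

```text
t: 8.8
ee_pos: [596.0, -55.5, 153.2]
orientation: [-1.57, 0.02, -0.013]
ft_force: [0.7, -0.3, -1.6]
width: 19.5
```

View pics/w4.png

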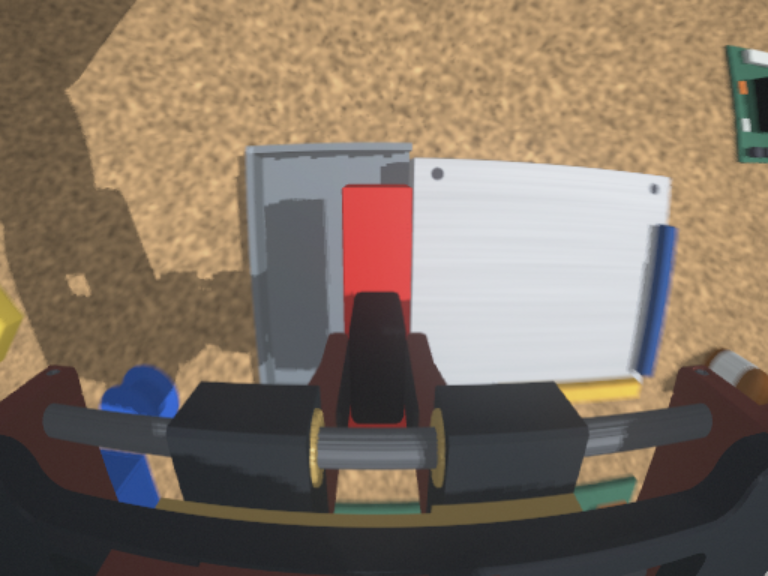

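View pics/t4.png

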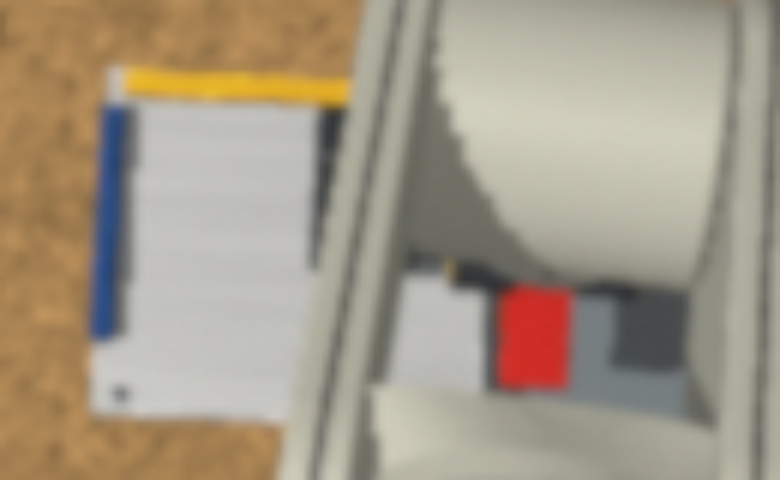

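View pics/s4.png

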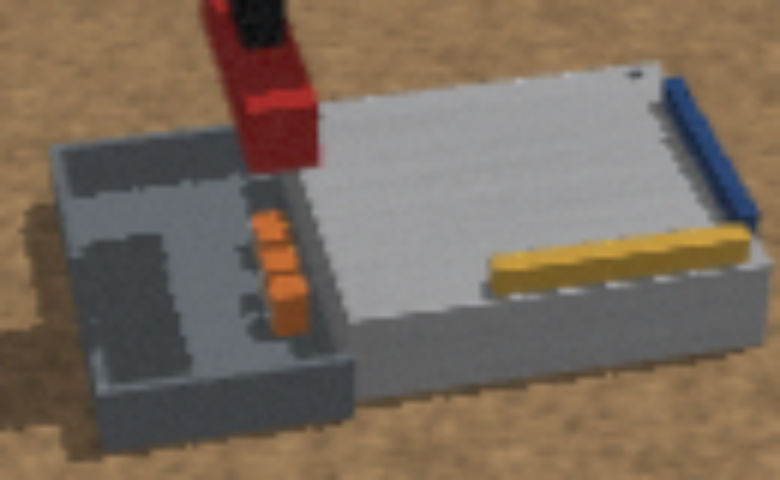

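All three relays are in the tray at about (270–290, 215–305) in the scene crop, and the plate is clear. Next I'll put the sweeper back where it stood.

```bash
python3 -m creep '[{"tx":-25,"ty":-40,"tz":0,"rx":0,"ry":0,"rz":-0.06,"fingers":255},{"tx":-55,"ty":-90,"tz":0,"rx":0,"ry":0,"rz":-0.13,"fingers":255},{"tx":-85,"ty":-140,"tz":0,"rx":0,"ry":0,"rz":-0.2,"fingers":255},{"tx":-115,"ty":-190,"tz":0,"rx":0,"ry":0,"rz":-0.27,"fingers":255},{"tx":-145,"ty":-240,"tz":-20,"rx":0,"ry":0,"rz":-0.33,"fingers":255},{"tx":-161,"ty":-267,"tz":-60,"rx":0,"ry":0,"rz":-0.33,"fingers":255},{"tx":-161,"ty":-267,"tz":-90,"rx":0,"ry":0,"rz":-0.33,"fingers":255},{"tx":-161,"ty":-267,"tz":-101,"rx":0,"ry":0,"rz":-0.33,"fingers":255},{"tx":-161,"ty":-267,"tz":-101,"rx":0,"ry":0,"rz":-0.33,"fingers":255},{"tx":-161,"ty":-267,"tz":-101,"rx":0,"ry":0,"rz":-0.33,"fingers":255}]'
python3 - <<'E'
from workcell import ctrl
print(ctrl.get_obs()["ee_pos"],ctrl.get_obs()["orientation"],ctrl.get_obs()["ft_force"])
E
```

```text
t: 10.2
ee_pos: [437.6, -322.6, 53.8]
orientation: [-1.554, 0.274, -0.276]
ft_force: [-0.5, 0.4, -1.6]
width: 19.8
[ 437.61815446 -322.60423436   53.81568839] [-1.55398776  0.27365251 -0.27580483] [-0.45686762  0.40103109 -1.6487673 ]
```

```bash
python3 -m creep '[{"tx":0,"ty":0,"tz":-3,"rx":0,"ry":0,"rz":0,"fingers":255},{"tx":0,"ty":0,"tz":-5,"rx":0,"ry":0,"rz":0,"fingers":255},{"tx":0,"ty":0,"tz":-6,"rx":0,"ry":0,"rz":0,"fingers":255},{"tx":0,"ty":0,"tz":-6,"rx":0,"ry":0,"rz":0,"fingers":255}]'
```

```text
t: 10.7
ee_pos: [436.7, -322.6, 46.9]
orientation: [-1.553, 0.275, -0.275]
ft_force: [-0.1, 0.6, -1.8]
width: 19.7
```

```bash
python3 -m creep '[{"tx":0,"ty":0,"tz":-0.5,"rx":0,"ry":0,"rz":0,"fingers":255},{"tx":0,"ty":0,"tz":-0.5,"rx":0,"ry":0,"rz":0,"fingers":255}]'
python3 -m creep '[{"tx":0,"ty":0,"tz":-0.5,"rx":0,"ry":0,"rz":0,"fingers":255},{"tx":0,"ty":0,"tz":-0.5,"rx":0,"ry":0,"rz":0,"fingers":255}]'
```

```text
t: 10.95
ee_pos: [436.7, -322.7, 46.8]
orientation: [-1.553, 0.276, -0.276]
ft_force: [-1.7, 0.9, 4.8]
width: 20.4
t: 11.2
ee_pos: [436.7, -322.8, 46.7]
orientation: [-1.553, 0.275, -0.276]
ft_force: [-3.5, 1.7, 10.5]
width: 19.9
```

In contact with the bench. Now I'll back off 0.5 mm, release and rise.

```bash
python3 -m creep '[{"tx":0,"ty":0,"tz":0.7,"rx":0,"ry":0,"rz":0,"fingers":255},{"tx":0,"ty":0,"tz":0.7,"rx":0,"ry":0,"rz":0,"fingers":100},{"tx":0,"ty":0,"tz":0.7,"rx":0,"ry":0,"rz":0,"fingers":100},{"tx":0,"ty":0,"tz":0.7,"rx":0,"ry":0,"rz":0,"fingers":100},{"tx":0,"ty":0,"tz":0.7,"rx":0,"ry":0,"rz":0,"fingers":0},{"tx":0,"ty":0,"tz":30,"rx":0,"ry":0,"rz":0,"fingers":0},{"tx":0,"ty":0,"tz":80,"rx":0,"ry":0,"rz":0,"fingers":0},{"tx":0,"ty":0,"tz":130,"rx":0,"ry":0,"rz":0,"fingers":0}]'
python3 - <<'E'
from workcell import ctrl
import cv2
cv2.imwrite("pics/w5.png",ctrl.get_image("wrist")["pixels"]);cv2.imwrite("pics/s5.png",ctrl.get_image("scene")["pixels"])
E
```

```text
t: 12.2
ee_pos: [436.4, -322.4, 176.9]
orientation: [-1.553, 0.276, -0.275]
ft_force: [0.2, -0.3, -0.4]
width: 85.7
```

View pics/w5.png

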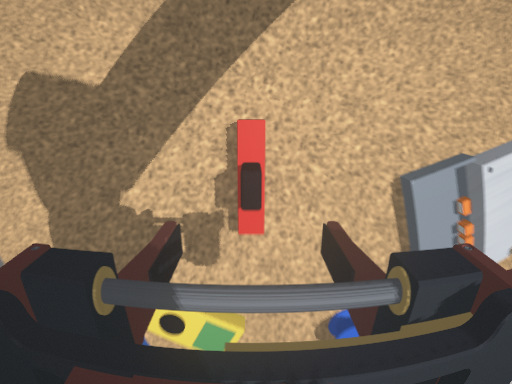

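View pics/s5.png

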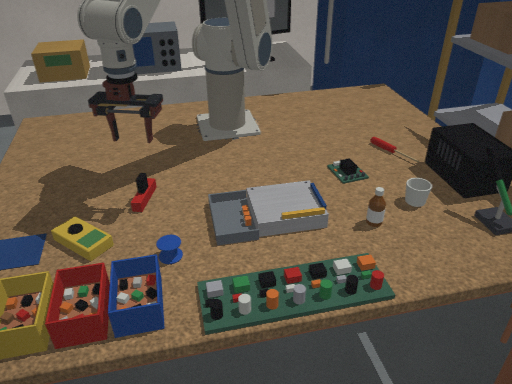

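```bash
python3 -m creep '[{"tx":10,"ty":55,"tz":0,"rx":0,"ry":0,"rz":0.05,"fingers":0},{"tx":20,"ty":115,"tz":0,"rx":0,"ry":0,"rz":0.1,"fingers":0},{"tx":30,"ty":175,"tz":0,"rx":0,"ry":0,"rz":0.15,"fingers":0},{"tx":30,"ty":235,"tz":0,"rx":0,"ry":0,"rz":0.2,"fingers":0},{"tx":30,"ty":295,"tz":0,"rx":0,"ry":0,"rz":0.25,"fingers":0},{"tx":30,"ty":355,"tz":0,"rx":0,"ry":0,"rz":0.3,"fingers":0},{"tx":30,"ty":415,"tz":0,"rx":0,"ry":0,"rz":0.35,"fingers":0},{"tx":25,"ty":475,"tz":0,"rx":0,"ry":0,"rz":0.4,"fingers":50},{"tx":15,"ty":535,"tz":0,"rx":0,"ry":0,"rz":0.456,"fingers":50},{"tx":5,"ty":595,"tz":0,"rx":0,"ry":0,"rz":0.456,"fingers":50}]'
python3 -m creep '[{"tx":-3,"ty":38,"tz":-50,"rx":0,"ry":0,"rz":0,"fingers":50},{"tx":-3,"ty":38,"tz":-60,"rx":0,"ry":0,"rz":0,"fingers":50},{"tx":-3,"ty":38,"tz":-60,"rx":0,"ry":0,"rz":0,"fingers":50}]'
python3 - <<'E'
from workcell import ctrl
import cv2,numpy as np
from h import *
from scipy.spatial.transform import Rotation as Ro
im=ctrl.get_image("wrist"); np.savez("pics/w6.npz",**im)
o=ctrl.get_obs();R=Ro.from_rotvec(o["orientation"]).as_matrix();print(o["ee_pos"],np.arctan2(R[1,2],R[0,2])-np.pi/2,o["width"])
def fproj(P,im):
    R=cv2.Rodrigues(im["rvec"])[0];c=(R@np.asarray(P,float).T).T+np.ravel(im["tvec"])
    th=np.arctan2(np.hypot(c[:,0],c[:,1]),c[:,2]);k=im["intrinsics"][0,0]*th/np.hypot(c[:,0],c[:,1])
    return np.c_[im["intrinsics"][0,2]+k*c[:,0],im["intrinsics"][1,2]+k*c[:,1]]
p=np.load("pb.npy");v=cv2.resize(im["pixels"],None,fx=1.5,fy=1.5)
for x,y,z in [(25,17,36),(-25,17,36),(-25,-17,36),(25,-17,36),(55,45,6),(-55,45,6),(-55,-45,6),(55,-45,6)]:
    q=fproj(place([(x,y,z)],p),im)[0]*1.5;cv2.circle(v,(int(q[0]),int(q[1])),2,(255,0,255),-1)
cv2.imwrite("pics/w6o.png",v)
E
```

```text
t: 13.55
ee_pos: [440.9, 274.2, 175.2]
orientation: [-1.57, -0.083, 0.083]
ft_force: [1.1, -0.4, -0.2]
width: 70.6
t: 13.92
ee_pos: [437.8, 309.4, 114.8]
orientation: [-1.571, -0.081, 0.085]
ft_force: [0.9, 0.5, 0.7]
width: 70.8
[438.65915434 309.46641044 115.81906864] 0.10441081010680842 70.5418220531438
```

View pics/w6o.png

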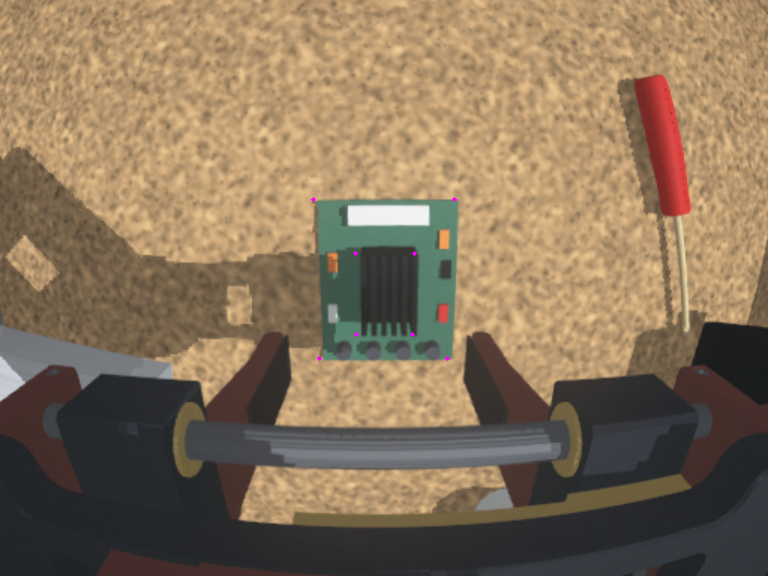

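The board's corners sit about 4 px, or 2.5 mm, to the +y side of my estimate, so I'll aim for y≈316.5 and descend.

```bash
python3 -m creep '[{"tx":0,"ty":7,"tz":-35,"rx":0,"ry":0,"rz":0,"fingers":50},{"tx":0,"ty":7,"tz":-70,"rx":0,"ry":0,"rz":0,"fingers":50},{"tx":0,"ty":7,"tz":-90,"rx":0,"ry":0,"rz":0,"fingers":50},{"tx":0,"ty":7,"tz":-96,"rx":0,"ry":0,"rz":0,"fingers":50},{"tx":0,"ty":7,"tz":-96,"rx":0,"ry":0,"rz":0,"fingers":50}]'
python3 -m creep '[{"tx":0,"ty":0,"tz":0,"rx":0,"ry":0,"rz":0,"fingers":255},{"tx":0,"ty":0,"tz":0,"rx":0,"ry":0,"rz":0,"fingers":255},{"tx":0,"ty":0,"tz":0,"rx":0,"ry":0,"rz":0,"fingers":255},{"tx":0,"ty":0,"tz":0,"rx":0,"ry":0,"rz":0,"fingers":255},{"tx":0,"ty":0,"tz":0,"rx":0,"ry":0,"rz":0,"fingers":255},{"tx":0,"ty":0,"tz":0,"rx":0,"ry":0,"rz":0,"fingers":255}]'
```

```text
t: 14.6
ee_pos: [439.6, 317.1, 20.8]
orientation: [-1.569, -0.082, 0.081]
ft_force: [0.1, 0.4, -0.4]
width: 70.6
t: 15.35
ee_pos: [438.7, 317.5, 20.0]
orientation: [-1.569, -0.082, 0.082]
ft_force: [-0.6, -0.3, 3.7]
width: 33.1
```

```bash
python3 -m creep '[{"tx":0,"ty":0,"tz":30,"rx":0,"ry":0,"rz":0,"fingers":255},{"tx":0,"ty":0,"tz":80,"rx":0,"ry":0,"rz":0,"fingers":255},{"tx":20,"ty":-30,"tz":110,"rx":0,"ry":0,"rz":-0.02,"fingers":255},{"tx":50,"ty":-70,"tz":110,"rx":0,"ry":0,"rz":-0.05,"fingers":255},{"tx":85,"ty":-115,"tz":110,"rx":0,"ry":0,"rz":-0.09,"fingers":255},{"tx":120,"ty":-160,"tz":110,"rx":0,"ry":0,"rz":-0.126,"fingers":255},{"tx":150,"ty":-205,"tz":110,"rx":0,"ry":0,"rz":-0.126,"fingers":255},{"tx":167,"ty":-229,"tz":110,"rx":0,"ry":0,"rz":-0.126,"fingers":255},{"tx":167,"ty":-229,"tz":110,"rx":0,"ry":0,"rz":-0.126,"fingers":255},{"tx":167,"ty":-229,"tz":110,"rx":0,"ry":0,"rz":-0.126,"fingers":255}]'
python3 - <<'E'
from workcell import ctrl
import cv2,numpy as np
from h import *
from scipy.spatial.transform import Rotation as Ro
im=ctrl.get_image("wrist")
o=ctrl.get_obs();R=Ro.from_rotvec(o["orientation"]).as_matrix();print(o["ee_pos"],np.arctan2(R[1,2],R[0,2])-np.pi/2,o["width"],R[:,1])
cv2.imwrite("pics/w7.png",cv2.resize(im["pixels"],None,fx=1.5,fy=1.5))
s=ctrl.get_image("scene");np.savez("pics/s7.npz",**s)
cv2.imwrite("pics/s7.png",cv2.resize(s["pixels"][150:250,200:330],(780,600),interpolation=2))
E
```

```text
t: 16.6
ee_pos: [604.6, 88.7, 129.1]
orientation: [-1.571, 0.018, -0.015]
ft_force: [0.1, 0.8, -2.8]
width: 33.3
[604.5742669   89.12047879 129.32237246] -0.020448473080942442 33.481118159055505 [-1.57226084e-03  4.34454584e-05 -9.99998763e-01]
```

View pics/w7.png

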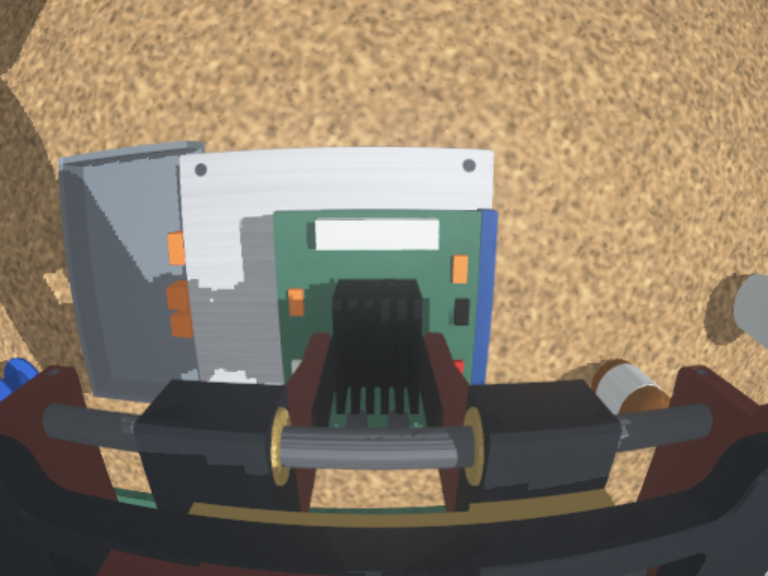

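View pics/s7.png

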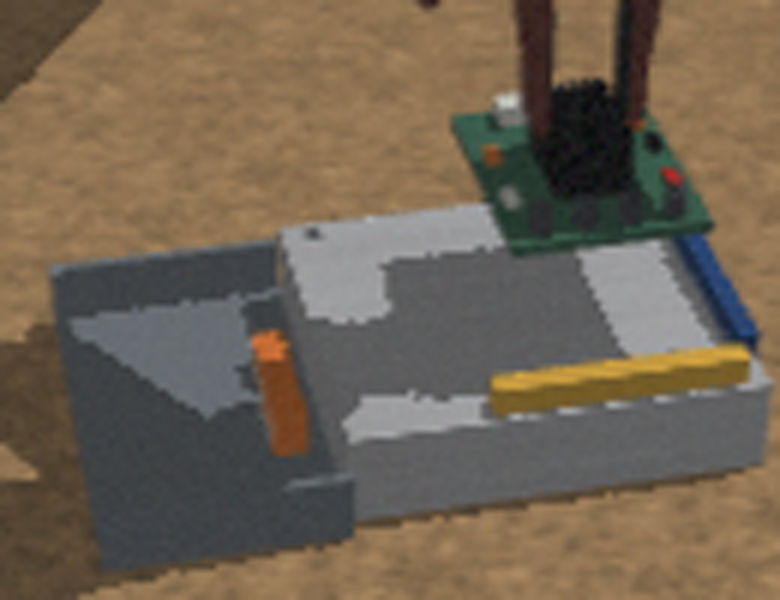

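```bash
python3 -m creep '[{"tx":0,"ty":0,"tz":-25,"rx":0,"ry":0,"rz":0,"fingers":255},{"tx":0,"ty":0,"tz":-48,"rx":0,"ry":0,"rz":0,"fingers":255},{"tx":0,"ty":0,"tz":-59,"rx":0,"ry":0,"rz":0,"fingers":255},{"tx":0,"ty":0,"tz":-61,"rx":0,"ry":0,"rz":0,"fingers":255},{"tx":0,"ty":0,"tz":-61,"rx":0,"ry":0,"rz":0,"fingers":255}]'
python3 -m creep '[{"tx":0,"ty":0,"tz":-1,"rx":0,"ry":0,"rz":0,"fingers":255},{"tx":0,"ty":0,"tz":-1,"rx":0,"ry":0,"rz":0,"fingers":255}]'
python3 -m creep '[{"tx":0,"ty":0,"tz":-1,"rx":0,"ry":0,"rz":0,"fingers":255},{"tx":0,"ty":0,"tz":-1,"rx":0,"ry":0,"rz":0,"fingers":255}]'
```

```text
t: 17.32
ee_pos: [606.1, 88.7, 69.5]
orientation: [-1.571, 0.016, -0.017]
ft_force: [0.5, 0.5, -2.4]
width: 33.2
t: 17.58
ee_pos: [606.0, 88.4, 68.4]
orientation: [-1.571, 0.016, -0.017]
ft_force: [-0.4, -0.3, -2.6]
width: 33.1
t: 17.82
ee_pos: [605.6, 88.3, 66.9]
orientation: [-1.571, 0.017, -0.017]
ft_force: [-0.6, 0.0, -2.7]
width: 33.1
```

```bash
python3 -m creep '[{"tx":0,"ty":0,"tz":-0.7,"rx":0,"ry":0,"rz":0,"fingers":255},{"tx":0,"ty":0,"tz":-0.7,"rx":0,"ry":0,"rz":0,"fingers":255}]'
python3 -m creep '[{"tx":0,"ty":0,"tz":-0.5,"rx":0,"ry":0,"rz":0,"fingers":255},{"tx":0,"ty":0,"tz":-0.5,"rx":0,"ry":0,"rz":0,"fingers":255}]'
python3 - <<'E'
from workcell import ctrl
import cv2
s=ctrl.get_image("scene")
cv2.imwrite("pics/s8.png",cv2.resize(s["pixels"][170:240,230:330],(800,560),interpolation=2))
E
```

```text
t: 18.08
ee_pos: [605.6, 88.4, 66.1]
orientation: [-1.571, 0.017, -0.016]
ft_force: [-0.6, 0.6, -2.8]
width: 33.6
t: 18.32
ee_pos: [605.7, 88.4, 65.6]
orientation: [-1.571, 0.017, -0.017]
ft_force: [0.3, -0.3, -2.8]
width: 33.3
```

View pics/s8.png

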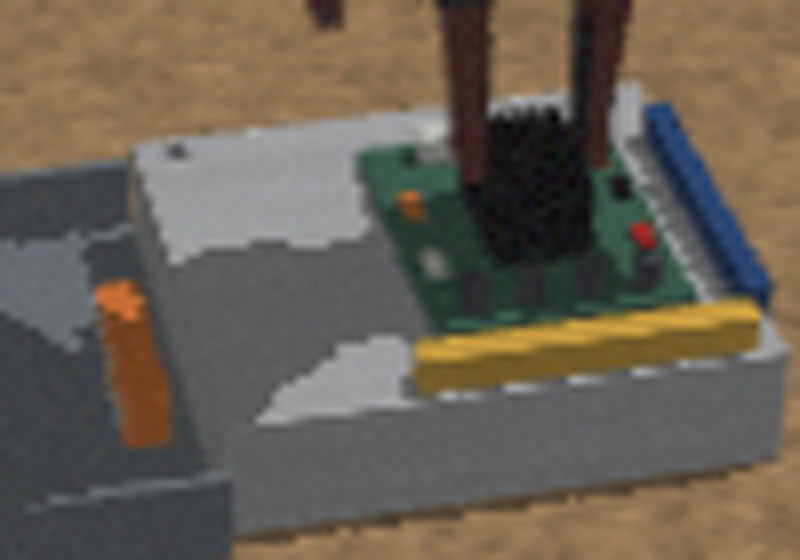

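Not touching down yet, because the full 2.8 N still hangs on the tool. I'll lower it a little at a time.

```bash
python3 -m creep '[{"tx":0,"ty":0,"tz":-0.4,"rx":0,"ry":0,"rz":0,"fingers":255},{"tx":0,"ty":0,"tz":-0.4,"rx":0,"ry":0,"rz":0,"fingers":255}]'
python3 -m creep '[{"tx":0,"ty":0,"tz":-0.4,"rx":0,"ry":0,"rz":0,"fingers":255},{"tx":0,"ty":0,"tz":-0.4,"rx":0,"ry":0,"rz":0,"fingers":255}]'
```

```text
t: 18.62
ee_pos: [605.7, 88.4, 65.3]
orientation: [-1.571, 0.017, -0.017]
ft_force: [0.3, -0.0, -1.9]
width: 33.3
t: 18.88
ee_pos: [605.9, 88.4, 65.1]
orientation: [-1.571, 0.016, -0.017]
ft_force: [-0.8, -0.1, -1.0]
width: 33.6
```

```bash
python3 -m creep '[{"tx":2,"ty":2,"tz":-0.3,"rx":0,"ry":0,"rz":0,"fingers":255},{"tx":4,"ty":4,"tz":-0.3,"rx":0,"ry":0,"rz":0,"fingers":255},{"tx":6,"ty":6,"tz":-0.3,"rx":0,"ry":0,"rz":0,"fingers":255},{"tx":8,"ty":8,"tz":-0.3,"rx":0,"ry":0,"rz":0,"fingers":255},{"tx":8,"ty":8,"tz":-0.3,"rx":0,"ry":0,"rz":0,"fingers":255}]'
python3 -m creep '[{"tx":0,"ty":1,"tz":0,"rx":0,"ry":0,"rz":0,"fingers":255},{"tx":0,"ty":2,"tz":0,"rx":0,"ry":0,"rz":0,"fingers":255},{"tx":0,"ty":2,"tz":0,"rx":0,"ry":0,"rz":0,"fingers":255}]'
```

```text
t: 19.5
ee_pos: [614.5, 96.8, 65.0]
orientation: [-1.57, 0.015, -0.018]
ft_force: [-0.6, 0.0, 5.3]
width: 33.1
t: 19.88
ee_pos: [614.4, 98.5, 65.0]
orientation: [-1.571, 0.015, -0.018]
ft_force: [0.2, -1.2, 5.0]
width: 33.1
```

```bash
python3 -m creep '[{"tx":0,"ty":0.5,"tz":0,"rx":0,"ry":0,"rz":0,"fingers":255},{"tx":0,"ty":1,"tz":0,"rx":0,"ry":0,"rz":0,"fingers":255},{"tx":0,"ty":1,"tz":0,"rx":0,"ry":0,"rz":0,"fingers":255}]'
python3 -m creep '[{"tx":0,"ty":0.5,"tz":0,"rx":0,"ry":0,"rz":0,"fingers":255},{"tx":0,"ty":1,"tz":0,"rx":0,"ry":0,"rz":0,"fingers":255},{"tx":0,"ty":1,"tz":0,"rx":0,"ry":0,"rz":0,"fingers":255}]'
```

```text
t: 20.25
ee_pos: [614.4, 99.4, 65.0]
orientation: [-1.571, 0.015, -0.018]
ft_force: [0.0, -0.4, 5.4]
width: 33.3
t: 20.62
ee_pos: [614.4, 100.4, 65.0]
orientation: [-1.571, 0.015, -0.018]
ft_force: [0.2, -0.1, 5.6]
width: 33.3
```

```bash
python3 -m creep '[{"tx":0,"ty":0.5,"tz":0,"rx":0,"ry":0,"rz":0,"fingers":255},{"tx":0,"ty":1,"tz":0,"rx":0,"ry":0,"rz":0,"fingers":255},{"tx":0,"ty":1,"tz":0,"rx":0,"ry":0,"rz":0,"fingers":255}]'
python3 -m creep '[{"tx":0,"ty":0.5,"tz":0,"rx":0,"ry":0,"rz":0,"fingers":255},{"tx":0,"ty":1,"tz":0,"rx":0,"ry":0,"rz":0,"fingers":255},{"tx":0,"ty":1,"tz":0,"rx":0,"ry":0,"rz":0,"fingers":255}]'
```

```text
t: 21.0
ee_pos: [614.4, 101.3, 65.0]
orientation: [-1.571, 0.015, -0.018]
ft_force: [0.3, -1.3, 5.5]
width: 33.4
t: 21.38
ee_pos: [614.3, 101.5, 65.0]
orientation: [-1.572, 0.016, -0.017]
ft_force: [0.1, -5.5, 5.9]
width: 32.9
```

```bash
python3 -m creep '[{"tx":1,"ty":0,"tz":0,"rx":0,"ry":0,"rz":0,"fingers":255},{"tx":2,"ty":0,"tz":0,"rx":0,"ry":0,"rz":0,"fingers":255},{"tx":2.5,"ty":0,"tz":0,"rx":0,"ry":0,"rz":0,"fingers":255},{"tx":2.5,"ty":0,"tz":0,"rx":0,"ry":0,"rz":0,"fingers":255}]'
python3 -m creep '[{"tx":0.5,"ty":0,"tz":0,"rx":0,"ry":0,"rz":0,"fingers":255},{"tx":1,"ty":0,"tz":0,"rx":0,"ry":0,"rz":0,"fingers":255},{"tx":1,"ty":0,"tz":0,"rx":0,"ry":0,"rz":0,"fingers":255}]'
python3 -m creep '[{"tx":0.5,"ty":0,"tz":0,"rx":0,"ry":0,"rz":0,"fingers":255},{"tx":1,"ty":0,"tz":0,"rx":0,"ry":0,"rz":0,"fingers":255},{"tx":1,"ty":0,"tz":0,"rx":0,"ry":0,"rz":0,"fingers":255}]'
```

```text
t: 21.88
ee_pos: [616.0, 101.4, 65.0]
orientation: [-1.572, 0.017, -0.016]
ft_force: [-3.0, -5.4, 8.4]
width: 33.5
t: 22.25
ee_pos: [617.0, 101.4, 65.0]
orientation: [-1.572, 0.017, -0.016]
ft_force: [-3.2, -5.3, 8.0]
width: 33.3
t: 22.62
ee_pos: [618.0, 101.4, 65.0]
orientation: [-1.572, 0.017, -0.016]
ft_force: [-2.9, -5.4, 9.2]
width: 33.5
```

```bash
python3 -m creep '[{"tx":0.5,"ty":0,"tz":0,"rx":0,"ry":0,"rz":0,"fingers":255},{"tx":1,"ty":0,"tz":0,"rx":0,"ry":0,"rz":0,"fingers":255},{"tx":1,"ty":0,"tz":0,"rx":0,"ry":0,"rz":0,"fingers":255}]'
python3 -m creep '[{"tx":0.5,"ty":0,"tz":0,"rx":0,"ry":0,"rz":0,"fingers":255},{"tx":1,"ty":0,"tz":0,"rx":0,"ry":0,"rz":0,"fingers":255},{"tx":1,"ty":0,"tz":0,"rx":0,"ry":0,"rz":0,"fingers":255}]'
python3 - <<'E'
from workcell import ctrl
import cv2
a=ctrl.get_image("wrist")["pixels"];s=ctrl.get_image("scene")
cv2.imwrite("pics/s9.png",cv2.resize(s["pixels"][170:240,230:330],(800,560),interpolation=2))
cv2.imwrite("pics/w9.png",cv2.resize(a,None,fx=1.5,fy=1.5))
E
```

```text
t: 23.0
ee_pos: [619.0, 101.4, 65.0]
orientation: [-1.572, 0.017, -0.016]
ft_force: [-2.1, -5.9, 8.1]
width: 33.1
t: 23.38
ee_pos: [619.2, 101.4, 65.0]
orientation: [-1.572, 0.018, -0.015]
ft_force: [-4.9, -5.3, 10.4]
width: 33.5
```

View pics/s9.png

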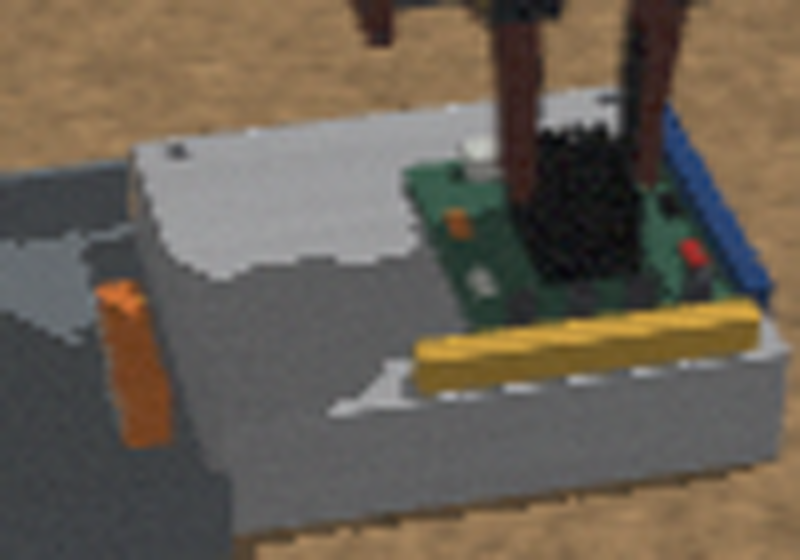

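View pics/w9.png

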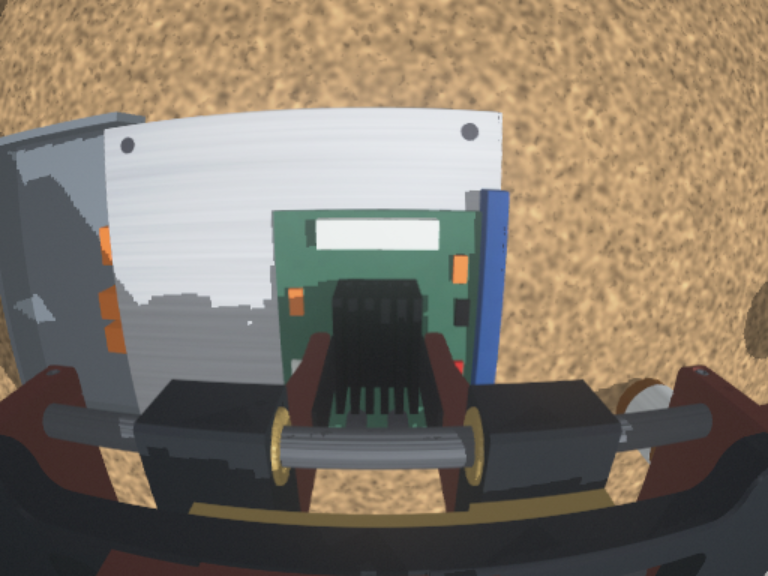

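```bash
python3 -m creep '[{"tx":0.5,"ty":0.5,"tz":0,"rx":0,"ry":0,"rz":0,"fingers":255},{"tx":1,"ty":1,"tz":0,"rx":0,"ry":0,"rz":0,"fingers":255},{"tx":1,"ty":1,"tz":0,"rx":0,"ry":0,"rz":0,"fingers":255}]'
cat > m.py <<'E'
from workcell import ctrl
import numpy as np
from scipy.spatial.transform import Rotation as Ro
o=ctrl.get_obs();R=Ro.from_rotvec(o["orientation"]).as_matrix();print(o["ee_pos"].round(2),"yaw",np.arctan2(R[1,2],R[0,2])-np.pi/2,o["ft_force"].round(1),o["moment"].round(3))
E
python3 m.py
```

```text
t: 23.85
ee_pos: [619.2, 101.4, 65.0]
orientation: [-1.574, 0.02, -0.013]
ft_force: [-7.7, -10.0, 12.3]
width: 33.0
[619.22 101.39  64.99] yaw -0.021107746963143548 [ -7.7 -10.   12.3] [-1.624  1.502 -0.12 ]
```

```bash
python3 -m creep '[{"tx":0,"ty":0,"tz":0,"rx":0,"ry":0,"rz":0.01,"fingers":255},{"tx":0,"ty":0,"tz":0,"rx":0,"ry":0,"rz":0.01,"fingers":255}]'; python3 m.py
python3 -m creep '[{"tx":0,"ty":0,"tz":0,"rx":0,"ry":0,"rz":-0.01,"fingers":255},{"tx":0,"ty":0,"tz":0,"rx":0,"ry":0,"rz":-0.02,"fingers":255},{"tx":0,"ty":0,"tz":0,"rx":0,"ry":0,"rz":-0.02,"fingers":255}]'; python3 m.py
```

```text
t: 24.1
ee_pos: [619.2, 101.4, 65.0]
orientation: [-1.573, 0.013, -0.006]
ft_force: [-8.5, -10.7, 14.6]
width: 33.3
[619.2  101.39  64.98] yaw -0.011877535154233732 [ -8.5 -10.7  14.6] [-1.701  1.41  -0.459]
t: 24.48
ee_pos: [619.2, 101.4, 65.0]
orientation: [-1.574, 0.027, -0.021]
ft_force: [-7.9, -9.7, 13.8]
width: 33.3
[619.21 101.42  65.  ] yaw -0.030418847034790586 [-7.9 -9.7 13.8] [-1.622  1.476  0.147]
```

```bash
python3 -m creep '[{"tx":0.3,"ty":0.3,"tz":0.2,"rx":0,"ry":0,"rz":0.006,"fingers":255},{"tx":0.3,"ty":0.3,"tz":0.2,"rx":0,"ry":0,"rz":0.006,"fingers":255},{"tx":0.3,"ty":0.3,"tz":0.2,"rx":0,"ry":0,"rz":0.006,"fingers":255},{"tx":0.3,"ty":0.3,"tz":0.2,"rx":0,"ry":0,"rz":0.006,"fingers":255},{"tx":0.3,"ty":0.3,"tz":0.2,"rx":0,"ry":0,"rz":0.006,"fingers":255}]'; python3 m.py
python3 - <<'E'
from workcell import ctrl
import cv2
a=ctrl.get_image("wrist")["pixels"];s=ctrl.get_image("scene")["pixels"]
cv2.imwrite("pics/s10.png",cv2.resize(s,None,fx=1.5,fy=1.5))
cv2.imwrite("pics/w10.png",cv2.resize(a[180:300,150:350],(800,480),interpolation=2))
E
```

```text
t: 25.1
ee_pos: [619.2, 101.4, 65.0]
orientation: [-1.574, 0.023, -0.016]
ft_force: [-8.4, -10.1, 13.2]
width: 33.1
[619.18 101.4   64.99] yaw -0.024834631448160227 [ -8.4 -10.1  13.2] [-1.879  1.448 -0.062]
```

View pics/s10.png

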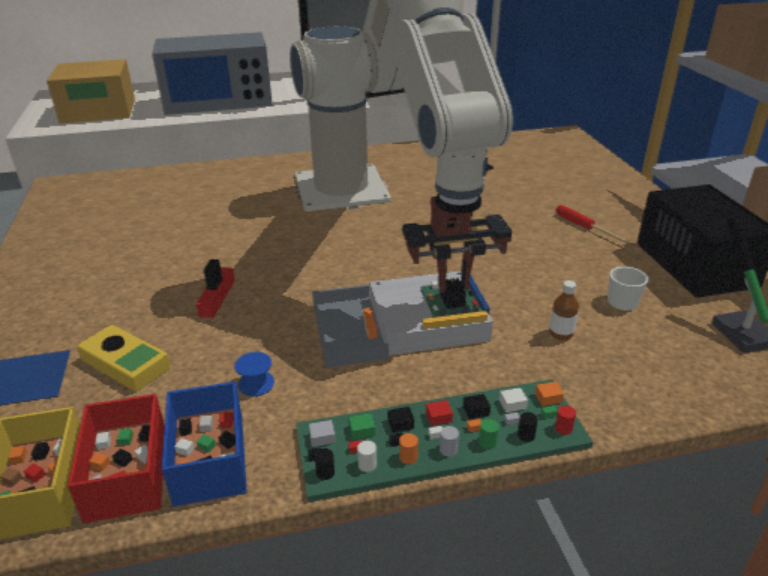

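```bash
python3 - <<'E'
import cv2
t=cv2.imread("pics/w9.png")
E
python3 - <<'E'
from workcell import ctrl
import cv2
a=ctrl.get_image("wrist")["pixels"]
cv2.imwrite("pics/w11.png",cv2.resize(a[110:270,170:350],(675,600),interpolation=2))
E
```

```text
(no output)
```

View pics/w11.png

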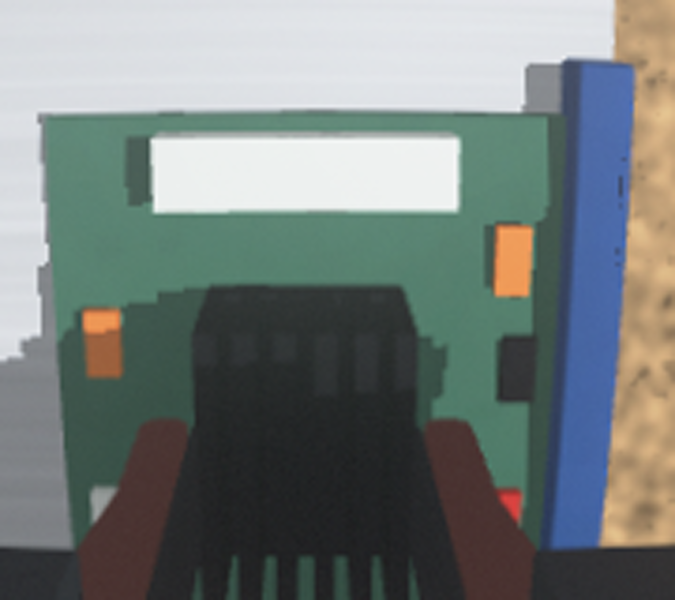

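The board touches the blue stop along its whole edge, and the TCP doesn't move while both pushes hold. Everything else is where it was, so I'm handing in.

```bash
python3 -c "
from workcell import ctrl
print(ctrl.close_job())"; python3 m.py
```

```text
the job is handed in; nothing more can be done
None
the job is handed in; nothing more can be done
```

I swept all three relays into the catch tray with the red sweeper and stood it upright on the bench, within about 2 mm of where it was. The board is on the plate, still gripped and pressed against both stops. I handed the job in at about 25 s, well under the 67 s limit.

**Pressing:** at the last reading the board pushed about 8 N against the yellow stop and 10 N against the blue stop, with about 13 N downward.

**Flush:** turning the tool by ±0.01 rad did not shift the TCP, and the twisting moment was near zero, so the board lies flush. The wrist picture shows no gap along the blue stop. The yellow edge was hidden from the wrist camera, so I judged that one by force and by the TCP stopping there.

**Surroundings:** the last scene picture shows the relays in the tray, the sweeper standing, and the flux bottle, spool, multimeter and cup where they were.

**Disagreement:** the seated position was about 1 mm in x and 1.6 mm in y from what my camera fit predicted. That is within calibration and grasp error, so I went by contact force. No check failed.

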